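Make up two gift tins of sweets

ROBOT

A 7-joint arm with a two-finger parallel gripper is mounted at the origin on a cart in front of the work surface, level with it; the furniture and walls round the work are solid. World frame = base frame: x ahead of the robot, y to its left, z up, the work surface at z = 0. Lengths are in m, angles in rad, forces in N, time in s.
With the tool pointing down it reaches from about 0.425 to 0.95 m from the base axis. Payload 16.7 kg.
Tool frame: the origin (TCP) lies on the centre line of the jaws, within the pads' length; the fingertips stand 11 mm ahead of it and the grasp point (between the pads) lies 8 mm behind it (tcp_to_tips is the distance from the TCP to the fingertips, in m); z points along the fingers, y is the line along which they close (so a half turn about z gives the same grasp; the last joint's range is limited). The gripper opens to 94 mm and grips with 3 to 60 N. Pads are 16 mm wide; open, the fingers measure 119 mm over their backs; the gripper's body (75 mm by 177 mm) begins 78 mm behind the grasp point.
Start: joints at [1.153, 0.426, 0.074, 1.606, -0.034, 1.111, -0.067], TCP at [0.179, -0.651, 0.185] pointing down, gripper open.
Joint ranges: [-2.85, 2.85], [-0.5, 2.14], [-1.23, 1.37], [0.21, 2.46], [-1.02, 4.16], [0.16, 2.05], [-2.73, 2.73]. Speed limits (rad/s): [1.89, 1.89, 2.39, 2.39, 3.01, 3.01, 3.01].

INTERFACE

Orientations are given as a unit quaternion [w, x, y, z].
In Python, from rig import get_state, grab_frame, calibration, close_job, tcp_to_tips gives the robot as it stands.
- The arm moves only by the tool arm_command, never from a script. Its argument "deltas" is a list that holds one entry, the list of rows, each a list of 7 numbers: the shift along the world's x, y, z in mm, then the turn, a rotation vector about the world's x, y, z in rad, then the finger opening in mm, from 0 to 94. In form: [[[x, y, z, ax, ay, az, grip], ...]]. A call has 1 to 12 rows; each row shifts and turns the commanded pose from where the row before left it; what a row does not reach is not made up. A row lasts 1/10 s, in which the tool goes at most 50 mm and 8.59 degrees, less where a joint would pass 70% of its speed; a pose out of reach is approached as far as the arm can. A call with a gripper value outside its range is refused whole. The fingers move at their own pace and stop on an object; "force" is the grip in N (left out, the last holds). Time passes only in rows, so rows that do not move let the fingers close. It gives the time, the measured TCP pose, the force, the opening and the grip force at its end, in the units of the state.
- get_state(): the state, without advancing time (a new reading comes with each control period).
- grab_frame(name): name is "scene" or "top" or "wrist"; returns (picture, depth): 384x512x3 uint8, blue, green, red; 384x512 float32, m along the optical axis (not along the pixel's ray), 0 where there is no reading.
- calibration(name): a dict with "fx", "fy", "cx", "cy" (pixels), "rvec" (rotation vector, rad) and "tvec" (3), from world to camera coordinates, as OpenCV has them. Camera axes: x right, y down, z forward; pixel columns grow to the right and rows downward; lengths in m; the calibration is good to about 2 mm. The wrist camera is an equidistant fisheye: a pixel r from the principal point sees the ray r / f radians off the axis. A picture is of the moment at which its call begins: read the wrist's pose just before it. calibration takes no time and is no camera call; for the wrist camera it gives the pose at the moment of the call.
- close_job(): hands the job in; it is judged then, once.
The state is a dict: "clock": time; "joint_pos": joint angles; "qd": joint speeds; "effort": joint torques, N m; "position": TCP position; "eef_rot": TCP orientation; "contact_force": force on the tool from outside, world axes, zero at the start; "ft_torque": the same for the moment, N m; "grip_width": finger opening in m; "grasp_force": force on a finger pad.
Only numpy, scipy, OpenCV 4.12 (cv2) and the standard library are available. Lean on these libraries where they do the work, as an engineer would, in place of code of your own. Each camera call takes 0.05 s, during which the arm holds its last target. There are 200 camera calls.

TASK

Make up the two gift tins: the red tin gets the blue twist and the gold star, the dark grey tin gets the orange twist and the green star, one sweet to a compartment (whichever of the two you like), lying flat on the bottom. The cardboard bottoms lie at different heights, so lower each sweet until you feel it touch and let go there: do not drop it in or press it down hard. Leave the gold twist where it lies.

Things in the scene. Friction and masses are not known exactly. Their poses are not given: they have to be found in the camera images.
- blue_twist_center (a point): Blue foil-wrapped sweet with a twisted tail at each end, lying flat and loose on the worktop; 46 mm wide (its x), 67 mm long over the tails (its y), 32 mm high; hard, about 30 g. Point: its centre, half-way up; z up. Grip it across its width (fingers closing along its x)
- orange_twist_center (a point): Orange foil-wrapped sweet with a twisted tail at each end, lying flat and loose on the worktop; 50 mm wide (its x), 75 mm long over the tails (its y), 35 mm high; hard, about 30 g. Point: its centre, half-way up; z up. Grip it across its width (fingers closing along its x)
- gold_star_center (a point): Gold-yellow foil-wrapped sweet, a flat five-pointed star, lying loose on the worktop; 51 mm along its x, 48 mm along its y, 20 mm high; hard, about 30 g. Point: its centre, half-way up. z up. Sits firmest in the fingers when they close along its y (from one point to the notch opposite, 48 mm)
- green_star_center (a point): Green foil-wrapped sweet, a flat five-pointed star, lying loose on the worktop; 51 mm along its x, 48 mm along its y, 20 mm high; hard, about 30 g. Point: its centre, half-way up. z up. Sits firmest in the fingers when they close along its y (from one point to the notch opposite, 48 mm)
- gold_twist_center (a point): Gold-yellow foil-wrapped sweet with a twisted tail at each end, lying flat and loose on the worktop; 45 mm wide (its x), 71 mm long over the tails (its y), 32 mm high; hard, about 30 g. Point: its centre, half-way up; z up. Grip it across its width (fingers closing along its x); it belongs to no kit and stays where it is
- red_tin: Open red gift tin, brass rim, fixed. Outside 114 (x) by 196 (y) by 60 mm high, walls 4. A white divider (4 mm, top at 50 mm) at y = 0 makes two compartments 106 (x) by 92 mm (y), centres y = +48 and -48 mm: lay a twist along y, fingers closing along x. Springy cardboard bottom (gives 2.5 N/mm, 6 mm at most) at an unknown height, 12 to 30 mm, other every start, one for both halves. Origin: centre of the underside; z up
- grey_tin: Open dark grey gift tin, brass rim, fixed. Outside 114 (x) by 196 (y) by 60 mm high, walls 4. A white divider (4 mm, top at 50 mm) at y = 0 makes two compartments 106 (x) by 92 mm (y), centres y = +48 and -48 mm: lay a twist along y, fingers closing along x. Springy cardboard bottom (gives 2.5 N/mm, 6 mm at most) at an unknown height, 12 to 30 mm, other every start, one for both halves. Origin: centre of the underside; z up
- left_handle_end (a point): Free end of the left of the two black handles of the espresso machine, about 35 mm thick, pointing towards the robot over the sweets; an obstacle, not to be moved. The machine (0.49 m high) stands behind it, its front 60 to 80 mm farther from the robot. Carry things along the front edge of the worktop, on the robot's side of the handles
- right_handle_end (a point): Free end of the right of the two black handles of the espresso machine, about 35 mm thick, pointing towards the robot over the sweets; an obstacle, not to be moved. The machine (0.49 m high) stands behind it, its front 60 to 80 mm farther from the robot. Carry things along the front edge of the worktop, on the robot's side of the handles

How it is judged:
At the end, for the whole second after the job is handed in: Each named sweet lies in its tin, the two in separate compartments (centre 24 to 72 mm from the divider, within 35 mm of the long middle line), flat within 0.2 rad, on the bottom (at most 8 mm above the highest bottom), at rest; the gold twist is within 30 mm of where it lay (x of blue_twist_center in the frame of red_tin between -0.035 and 0.035 m and z of blue_twist_center in the frame of red_tin below 0.054 m and angle between each of blue_twist_center, gold_star_center, orange_twist_center, green_star_center's own z axis and vertical below 0.2 rad and linear speed of each of blue_twist, gold_star, orange_twist, green_star below 0.02 m/s and x of gold_star_center in the frame of red_tin between -0.035 and 0.035 m and z of gold_star_center in the frame of red_tin below 0.048 m and ((y of blue_twist_center in the frame of red_tin between 0.024 and 0.072 m and y of gold_star_center in the frame of red_tin between -0.072 and -0.024 m) or (y of blue_twist_center in the frame of red_tin between -0.072 and -0.024 m and y of gold_star_center in the frame of red_tin between 0.024 and 0.072 m)) and x of orange_twist_center in the frame of grey_tin between -0.035 and 0.035 m and z of orange_twist_center in the frame of grey_tin below 0.0555 m and x of green_star_center in the frame of grey_tin between -0.035 and 0.035 m and z of green_star_center in the frame of grey_tin below 0.048 m and ((y of orange_twist_center in the frame of grey_tin between 0.024 and 0.072 m and y of green_star_center in the frame of grey_tin between -0.072 and -0.024 m) or (y of orange_twist_center in the frame of grey_tin between -0.072 and -0.024 m and y of green_star_center in the frame of grey_tin between 0.024 and 0.072 m)) and distance of gold_twist_center from where it was at the start of the episode below 0.03 m); the robot touches nothing.
It fails at once if a sweet is dropped into a tin instead of being lowered (falls free at over 0.45 m/s) (((horizontal distance between blue_twist_center and red_tin below 0.11 m or horizontal distance between blue_twist_center and grey_tin below 0.11 m) and height (world z) of blue_twist_center below 0.075 m and linear speed of blue_twist above 0.45 m/s and contact force between the fingers and blue_twist below 0.1 N) or ((horizontal distance between gold_star_center and red_tin below 0.11 m or horizontal distance between gold_star_center and grey_tin below 0.11 m) and height (world z) of gold_star_center below 0.075 m and linear speed of gold_star above 0.45 m/s and contact force between the fingers and gold_star below 0.1 N) or ((horizontal distance between orange_twist_center and red_tin below 0.11 m or horizontal distance between orange_twist_center and grey_tin below 0.11 m) and height (world z) of orange_twist_center below 0.075 m and linear speed of orange_twist above 0.45 m/s and contact force between the fingers and orange_twist below 0.1 N) or ((horizontal distance between green_star_center and red_tin below 0.11 m or horizontal distance between green_star_center and grey_tin below 0.11 m) and height (world z) of green_star_center below 0.075 m and linear speed of green_star above 0.45 m/s and contact force between the fingers and green_star below 0.1 N)).
It fails at once if a sweet is pressed hard against a tin or its bottom (over 40 N) (contact force between any of blue_twist, gold_star, orange_twist, green_star and red_tin above 40 N or contact force between any of blue_twist, gold_star, orange_twist, green_star and grey_tin above 40 N).
It fails at once if the gold twist is moved by more than 30 mm (distance of gold_twist_center from where it was at the start of the episode above 0.03 m).
It also fails if it takes over 109 s, if anything falls off the work surface, if the arm or the gripper's body presses on something with over 40 N, if the wrist force passes 120 N, or if a joint passes its speed limit or range.

## Working session

There is one attempt and no reset: what is moved stays moved. The work goes in short steps, Python scripts to look and compute and a tool call to move; the robot and the scene stay as the last step left them, time stands still between calls to the robot, and variables do not carry over. Pictures are saved under pics/ and viewed, at most 17 in all, crops included, and the job is handed in when it is done.

Besides the shell and the picture viewer there is one more tool, called after "Call:" as name(argument=value, ...) on one line, values as JSON. arm_command: Moves the arm, as the interface text tells. Its arguments: {"type":"object","properties":{"deltas":{"type":"array"},"force":{"type":"number"}},"required":["deltas"]}

```bash
mkdir -p pics; cat > h.py <<'E'
import numpy as np, cv2
from rig import *
def save(n,f): 
    p,d=grab_frame(n); cv2.imwrite('pics/'+f+'.png',p); np.save('pics/'+f+'.npy',d); return p,d
def cam(n):
    c=calibration(n); R=cv2.Rodrigues(np.array(c['rvec'],float))[0]; return c,R,np.array(c['tvec'],float).ravel()
def pts(n,d):  # depth image to world points (pinhole)
    c,R,t=cam(n); v,u=np.mgrid[:384,:512]
    P=np.stack([(u-c['cx'])/c['fx']*d,(v-c['cy'])/c['fy']*d,d],-1)
    return (P-t)@R
E
python3 - <<'E'
from h import *
s=get_state();print({k:np.round(v,3) for k,v in s.items()})
for n in('scene','top'):
    save(n,n+'0'); c,R,t=cam(n); print(n,c,-R.T@t)
a=cv2.imread('pics/scene0.png');b=cv2.imread('pics/top0.png')
E
```

```text
{'clock': np.float64(0.0), 'joint_pos': array([ 1.153,  0.427,  0.074,  1.607, -0.034,  1.111, -0.067]), 'qd': array([ 0.001, -0.002,  0.   ,  0.001, -0.001, -0.   ,  0.001]), 'effort': array([-1.0000e-03, -9.3582e+01,  3.6670e+00, -4.5420e+01, -4.9000e-02,
        2.0000e-02,  0.0000e+00]), 'position': array([ 0.179, -0.65 ,  0.184]), 'eef_rot': array([-0.001,  0.991,  0.134, -0.   ]), 'contact_force': array([-0.471, -0.604, -0.08 ]), 'ft_torque': array([ 0.018, -0.008,  0.059]), 'grasp_force': np.float64(0.0), 'grip_width': np.float64(0.094)}
scene {'fx': 393.7363555332075, 'fy': 393.7363555332075, 'cx': 248.9704000808301, 'cy': 188.55454374370757, 'rvec': array([ 1.78133189, -1.16788448,  0.67576392]), 'tvec': array([-0.29997127,  0.37943694,  0.77640203])} [-0.33373377 -0.49625024  0.6921797 ]
top {'fx': 364.20342139533324, 'fy': 364.20342139533324, 'cx': 252.84273770557996, 'cy': 189.25004739525164, 'rvec': array([ 2.21767733, -2.15320035,  0.05781023]), 'tvec': array([-0.08292311,  0.53756597,  1.19809845])} [ 0.46491264 -0.07899061  1.22837699]
```

View pics/scene0.png

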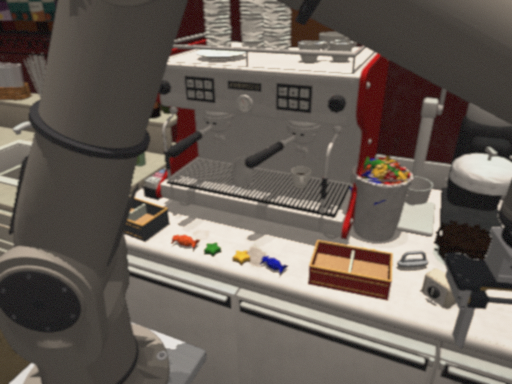

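View pics/top0.png

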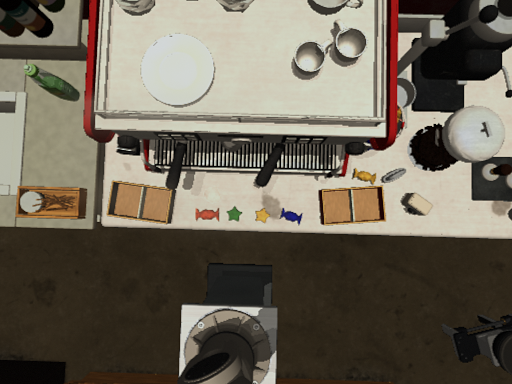

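The scene view shows the red tin at (351,268), the blue twist at (274,265) and the grey tin at (147,218). The top view shows orange (207,215), green (234,214), gold star (262,215), blue (291,216), gold twist (364,176), red tin (351,205) and grey tin (141,202). The handle ends are at (174,185) and (262,183).

```bash
cat > m.py <<'E'
from h import *
p=cv2.imread('pics/top0.png');d=np.load('pics/top0.npy');W=pts('top',d)
c,R,t=cam('top'); hsv=cv2.cvtColor(p,cv2.COLOR_BGR2HSV)
def onplane(uv,z):
    uv=np.atleast_2d(np.array(uv,float)); r=np.c_[(uv[:,0]-c['cx'])/c['fx'],(uv[:,1]-c['cy'])/c['fy'],np.ones(len(uv))]@R
    o=-R.T@t; return (o+r*((z-o[2])/r[:,2])[:,None])[:,:2]
for n,(u,v),z in (('orange',(207,215),.0175),('green',(234,214),.01),('gstar',(262,215),.01),('blue',(291,216),.016),('gtwist',(364,176),.016)):
    m=np.zeros((384,512),np.uint8); m[v-14:v+14,u-16:u+16]=(hsv[v-14:v+14,u-16:u+16,1]>120)&(hsv[v-14:v+14,u-16:u+16,2]>60)
    k,l,st,_=cv2.connectedComponentsWithStats(m); i=1+np.argmax(st[1:,4]); 
    cnt=cv2.findContours((l==i).astype(np.uint8),0,2)[0][0][:,0]
    vv,uu=np.nonzero(l==i); q=onplane(np.c_[uu,vv],z); ce=q.mean(0)
    w,V=np.linalg.eigh(np.cov((q-ce).T)); 
    # star points directions
    rr=q-ce; ph=np.angle((np.hypot(*rr.T)**3*np.exp(5j*np.arctan2(rr[:,1],rr[:,0]))).sum())/5
    print(n,st[i,4],ce.round(4),'long axis deg',np.degrees(np.arctan2(V[1,1],V[0,1])).round(1),'size',(4*w**.5).round(3),'point dir mod72',np.degrees(ph).round(1),'ztop',np.percentile(W[l==i][:,2],[5,50,95]).round(4))
for n,(u,v) in(('red',(351,205)),('grey',(141,202))):
    m=np.zeros((384,512),bool);m[v-30:v+30,u-45:u+45]=1
    m&=(W[...,2]>.05)&(W[...,2]<.07)
    q=W[m][:,:2].astype(np.float32); r=cv2.minAreaRect(q); print(n,m.sum(),r,np.median(W[m][:,2]))
    for du in(-16,16):
        print('bottom',np.median(W[v-6:v+6,u+du-6:u+du+6].reshape(-1,3),axis=0).round(4))
for n,(u,v) in(('lh',(174,185)),('rh',(262,183))): print(n,W[v-2,u].round(3))
dark=(W[...,2]>.07)&(W[...,0]>.45)&(W[...,0]<.75)
for y0,y1 in((.06,.25),(-.25,.05)):
    mm=dark&(W[...,1]>y0)&(W[...,1]<y1); q=W[mm]; i=np.argsort(q[:,0])[:8]; print(q[i].round(3))
E
python3 m.py
```

```text
orange 181 [0.4528 0.0826] long axis deg 89.6 size [0.033 0.089] point dir mod72 24.6 ztop [0.012  0.0268 0.0348]
green 95 [ 0.4565 -0.0061] long axis deg 94.3 size [0.038 0.039] point dir mod72 -2.4 ztop [0.0171 0.0201 0.0238]
gstar 119 [ 0.455  -0.0994] long axis deg 122.0 size [0.043 0.044] point dir mod72 -12.8 ztop [0.0154 0.0201 0.024 ]
blue 127 [ 0.4547 -0.1966] long axis deg 73.4 size [0.028 0.074] point dir mod72 2.4 ztop [0.0166 0.0258 0.0325]
gtwist 166 [ 0.596  -0.4383] long axis deg 75.2 size [0.032 0.084] point dir mod72 -3.2 ztop [0.0154 0.0241 0.0321]
red 392 ((0.5173377990722656, -0.4100891947746277), (0.1588711440563202, 0.2432914823293686), 4.261629104614258) 0.06091818540507023
bottom [ 0.4969 -0.3383  0.0213]
bottom [ 0.4989 -0.4433  0.0216]
grey 386 ((0.4853287935256958, 0.29795193672180176), (0.197876438498497, 0.11517893522977829), 83.76469421386719) 0.06090061673234368
bottom [0.4863 0.3604 0.0156]
bottom [0.4895 0.2533 0.0157]
lh [0.535 0.139 0.271]
rh [ 0.546 -0.093  0.275]
[[0.519 0.153 0.266]
 [0.519 0.15  0.266]
 [0.519 0.148 0.263]
 [0.519 0.146 0.262]
 [0.519 0.144 0.259]
 [0.519 0.141 0.26 ]
 [0.521 0.155 0.268]
 [0.521 0.15  0.269]]
[[ 0.465 -0.079  1.228]
 [ 0.465 -0.079  1.228]
 [ 0.465 -0.079  1.228]
 [ 0.465 -0.079  1.228]
 [ 0.465 -0.079  1.228]
 [ 0.465 -0.079  1.228]
 [ 0.465 -0.079  1.228]
 [ 0.465 -0.079  1.228]]
```

```bash
cat >> m.py <<'E'
print('-----')
m=np.zeros((384,512),bool);m[184:227,316:388]=1
m&=(W[...,2]>.05)&(W[...,2]<.068)
cc=m.astype(np.uint8); k,l,st,_=cv2.connectedComponentsWithStats(cv2.dilate(cc,np.ones((3,3)))); i=1+np.argmax(st[1:,4]); m&=l==i
q=W[m][:,:2].astype(np.float32); print('red',m.sum(),cv2.minAreaRect(q))
# max height per cell
xs=np.arange(.48,.68,.02); ys=np.arange(.42,-.56,-.04)
print('x  ',(xs*100).round())
for y in ys:
    print(round(y,2),[int(1000*np.max(W[...,2][(abs(W[...,0]-x)<.01)&(abs(W[...,1]-y)<.02)&(W[...,2]<.9)],initial=0)) for x in xs])
E
python3 m.py | sed -n '/-----/,$p'
```

```text
-----
red 361 ((0.49554407596588135, -0.3893367350101471), (0.11509085446596146, 0.19798506796360016), 5.436898708343506)
x   [48. 50. 52. 54. 56. 58. 60. 62. 64. 66. 68.]
0.42 [5, 5, 5, 5, 5, 6, 7, 5, 6, 4, 8]
0.38 [65, 65, 64, 66, 67, 6, 7, 6, 46, 70, 71]
0.34 [23, 20, 21, 66, 8, 6, 4, 6, 47, 70, 38]
0.3 [52, 52, 53, 65, 6, 6, 5, 4, 7, 0, 0]
0.26 [19, 22, 21, 66, 5, 77, 427, 500, 535, 537, 536]
0.22 [66, 63, 64, 64, 4, 315, 443, 489, 536, 537, 536]
0.18 [61, 67, 267, 271, 5, 5, 437, 488, 537, 536, 491]
0.14 [6, 7, 277, 279, 282, 286, 286, 489, 536, 538, 508]
0.1 [6, 5, 8, 4, 6, 8, 280, 488, 537, 537, 508]
0.06 [21, 8, 6, 8, 5, 6, 124, 490, 538, 537, 507]
0.02 [5, 4, 5, 6, 5, 5, 123, 489, 538, 537, 489]
-0.02 [24, 6, 6, 5, 5, 6, 122, 488, 538, 537, 489]
-0.06 [8, 5, 5, 273, 270, 5, 121, 488, 537, 539, 489]
-0.1 [22, 6, 5, 277, 280, 283, 285, 488, 538, 537, 490]
-0.14 [4, 8, 5, 4, 7, 279, 285, 489, 538, 538, 490]
-0.18 [22, 4, 4, 6, 4, 4, 123, 488, 539, 538, 489]
-0.22 [6, 5, 5, 5, 8, 5, 121, 489, 539, 537, 490]
-0.26 [6, 5, 5, 7, 8, 236, 434, 488, 540, 538, 490]
-0.3 [64, 66, 62, 67, 6, 316, 442, 488, 538, 538, 538]
-0.34 [26, 27, 27, 66, 5, 82, 426, 499, 535, 536, 536]
-0.38 [53, 52, 54, 63, 65, 13, 28, 5, 3, 209, 195]
-0.42 [25, 25, 28, 29, 66, 32, 35, 24, 5, 193, 178]
-0.46 [25, 27, 56, 66, 66, 32, 33, 5, 8, 5, 215]
-0.5 [68, 65, 66, 63, 63, 53, 56, 6, 7, 5, 4]
-0.54 [5, 6, 5, 5, 5, 46, 58, 57, 6, 4, 4]
```

Call:
arm_command(deltas=[[[20, 50, 5, 0, 0, 0, 80], [20, 50, 5, 0, 0, 0, 80], [20, 50, 0, 0, 0, 0, 80], [30, 40, 0, 0, 0, 0, 80], [30, 40, 0, 0, 0, 0, 80], [30, 40, 0, 0, 0, 0, 80], [30, 40, 0, 0, 0, 0, 80], [30, 40, 0, 0, 0, 0, 80], [30, 40, 0, 0, 0, 0, 80], [20, 30, 0, 0, 0, 0, 80]]])

```text
clock: 1.1
position: [0.4363, -0.239, 0.1939]
eef_rot: [-0.0, 0.991, 0.135, 0.0]
contact_force: [-0.3, -0.5, -0.7]
grip_width: 0.0801
grasp_force: 0.0
```

Call:
arm_command(deltas=[[[15, 40, 0, 0, 0, 0.145, 80], [0, 0, 0, 0, 0, 0.145, 80], [0, 0, 0, 0, 0, 0.145, 80], [0, 0, 0, 0, 0, 0.145, 80], [0, 0, 0, 0, 0, 0.145, 80], [0, 0, 0, 0, 0, 0.145, 80], [0, 0, 0, 0, 0, 0.142, 80], [0, 0, 0, 0, 0, 0, 80]]])

```text
clock: 1.9
position: [0.4495, -0.2018, 0.1937]
eef_rot: [-0.0, 0.801, 0.599, -0.0]
contact_force: [-0.4, -0.6, -0.1]
grip_width: 0.0801
grasp_force: 0.0
```

```bash
python3 - <<'E'
from h import *
print(np.round(get_state()['joint_pos'],3)); c,R,t=cam('wrist'); np.save('pics/w1c.npy',np.r_[R.ravel(),t]); print(c,-R.T@t,R[2])
p,d=save('wrist','w1')
E
```

```text
[ 0.608  0.138 -0.344  1.976  0.054  1.036 -0.049]
{'fx': 297.3186396354542, 'fy': 297.3186396354542, 'cx': 253.9432134869271, 'cy': 192.6665547743109, 'rvec': array([-2.8391316 ,  0.41050301,  0.05894515]), 'tvec': array([-0.48891646, -0.09507827,  0.38186937])} [ 0.47290114 -0.12690073  0.39263739] [-0.07838929 -0.26038398 -0.96231767]
```

View pics/w1.png

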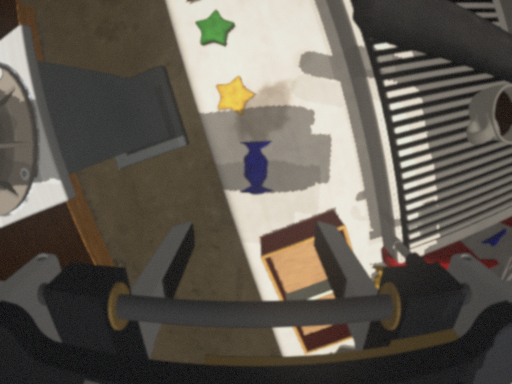

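The wrist view shows blue at (256,167), the gold star at (236,95), the green star at (215,28) and the red tin at lower right. I'll measure all three by fisheye rays.

```bash
cat > w.py <<'E'
from h import *
import sys
def meas(img,CT,items):
    p=cv2.imread(img); C=np.load(CT);R=C[:9].reshape(3,3);t=C[9:];c=calibration('wrist');o=-R.T@t
    hsv=cv2.cvtColor(p,cv2.COLOR_BGR2HSV)
    rng={'blue':(105,130),'gold':(18,35),'green':(45,85),'orange':(3,14)}
    for n,(u,v),z,r in items:
        h=rng[n.split('_')[0]]; m=np.zeros(p.shape[:2],np.uint8)
        s=np.s_[max(0,v-r):v+r,max(0,u-r):u+r]; m[s]=cv2.inRange(hsv[s],(h[0],110,40),(h[1],255,255))
        k,l,st,_=cv2.connectedComponentsWithStats(m);i=1+np.argmax(st[1:,4]);vv,uu=np.nonzero(l==i)
        a=np.c_[(uu-c['cx'])/c['fx'],(vv-c['cy'])/c['fy']];th=np.hypot(*a.T)
        ray=np.c_[a*(np.sin(th)/th)[:,None],np.cos(th)]@R
        q=(o+ray*((z-o[2])/ray[:,2])[:,None])[:,:2]; ce=q.mean(0)
        hull=cv2.minAreaRect(q.astype(np.float32)*1000); w,V=np.linalg.eigh(np.cov((q-ce).T)); rr=q-ce
        ph=np.degrees(np.angle((np.hypot(*rr.T)**3*np.exp(5j*np.arctan2(rr[:,1],rr[:,0]))).sum())/5)
        print(n,len(q),'c',ce.round(4),'rect c',np.round(hull[0],1),'size',np.round(hull[1],1),'long deg',np.degrees(np.arctan2(V[1,1],V[0,1])).round(1),'point',ph.round(1))
E
python3 - <<'E'
from w import *
meas('pics/w1.png','pics/w1c.npy',[('blue',(256,167),.016,45),('gold_star',(236,95),.012,35),('green_star',(215,28),.012,35)])
E
```

```text
blue 689 c [ 0.4546 -0.1936] rect c [ 454. -196.] size [65.6 25.4] long deg 72.7 point -31.2
gold_star 793 c [ 0.4535 -0.1006] rect c [ 455.4 -100.7] size [46.6 45.1] long deg 99.9 point -12.9
green_star 608 c [ 0.4545 -0.007 ] rect c [455.5  -5.1] size [41.8 42.8] long deg 85.8 point -2.7
```

Call:
arm_command(deltas=[[[5, 6, -40, 0, 0, 0, 80], [0, 0, -45, 0, 0, 0, 80], [0, 0, -45, 0, 0, 0, 80], [0, 0, -25, 0, 0, 0, 80], [0, 0, -15, 0, 0, 0, 80], [0, 0, -8, 0, 0, 0, 80], [0, 0, 0, 0, 0, 0, 80], [0, 0, 0, 0, 0, 0, 20], [0, 0, 0, 0, 0, 0, 20], [0, 0, 0, 0, 0, 0, 20], [0, 0, 0, 0, 0, 0, 20], [0, 0, 0, 0, 0, 0, 20]]], force=15)

```text
clock: 3.15
position: [0.4549, -0.196, 0.0162]
eef_rot: [0.0, 0.802, 0.597, 0.0]
contact_force: [-0.6, -0.1, -0.3]
grip_width: 0.0435
grasp_force: 0.0
```

Call:
arm_command(deltas=[[[0, 0, 0, 0, 0, 0, 20], [0, 0, 0, 0, 0, 0, 20], [0, 0, 0, 0, 0, 0, 20], [0, 0, 0, 0, 0, 0, 20]]], force=15)

```text
clock: 3.55
position: [0.4548, -0.1958, 0.0159]
eef_rot: [-0.0, 0.802, 0.597, -0.0]
contact_force: [-0.4, 0.4, -0.4]
grip_width: 0.0203
grasp_force: 0.0
```

```bash
python3 - <<'E'
from h import *
p,d=save('wrist','w2')
E
```

```text
(no output)
```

View pics/w2.png

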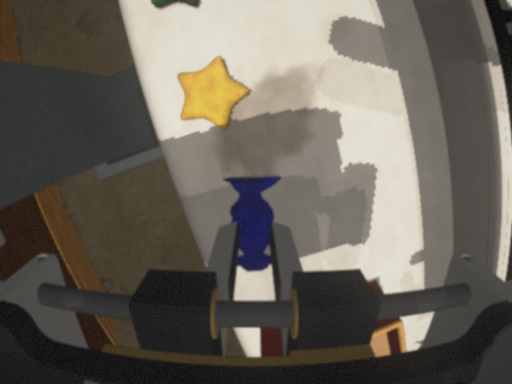

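The fingers have closed on the blue twist's near neck. The body is at about (253,210), farther in +y, so it slid forward. I'll remeasure.

```bash
python3 - <<'E'
from w import *
c,R,t=cam('wrist'); np.save('pics/w2c.npy',np.r_[R.ravel(),t])
meas('pics/w2.png','pics/w2c.npy',[('blue',(253,220),.016,50),('gold_star',(213,93),.012,45)])
E
```

```text
blue 2691 c [ 0.4548 -0.1958] rect c [ 455.5 -198.7] size [70.4 32.3] long deg 74.6 point -32.1
gold_star 2895 c [ 0.4535 -0.1007] rect c [ 455.3 -100.9] size [49.4 47.2] long deg 120.6 point -12.9
```

Call:
arm_command(deltas=[[[0, 0, 0, 0, 0, 0, 0], [0, 0, 0, 0, 0, 0, 0], [0, 0, 0, 0, 0, 0, 0]]], force=15)

```text
clock: 3.9
position: [0.4548, -0.1959, 0.0159]
eef_rot: [-0.0, 0.802, 0.597, -0.0]
contact_force: [-1.1, -0.2, 0.2]
grip_width: 0.0011
grasp_force: 0.0
```

```bash
python3 - <<'E'
from w import *
s=get_state(); print(s['position'],s['eef_rot'],tcp_to_tips)
c,R,t=cam('wrist'); np.save('pics/w3c.npy',np.r_[R.ravel(),t]); p,d=save('wrist','w3')
meas('pics/w3.png','pics/w3c.npy',[('blue',(253,215),.016,60)])
# project tips / TCP into image
for dz in(0,.008,-.011):
    P=R@(s['position']+np.array([0,0,dz]))+t; th=np.arctan2(np.hypot(P[0],P[1]),P[2]); f=c['fx']*th/np.hypot(P[0],P[1]); print(dz,c['cx']+f*P[0],c['cy']+f*P[1])
print(R@np.array([0,0,1]), d[215,253], d[230,253],(R@s['position']+t)[2])
E
```

```text
[ 0.45477278 -0.19586577  0.01590164] [-3.19313294e-05  8.01886020e-01  5.97477037e-01 -5.15123674e-06] 0.011
blue 1569 c [ 0.4579 -0.1834] rect c [ 455.2 -198.5] size [70.5 32.3] long deg 72.2 point -32.7
0 252.7356640887443 222.53452173090054
0.008 252.68018214176462 226.7645446420404
-0.011 252.8060905632161 217.17715652980903
[-0.00099062  0.27198893 -0.96229987] 0.1972072 0.2006911 0.21278289187271004
```

View pics/w3.png

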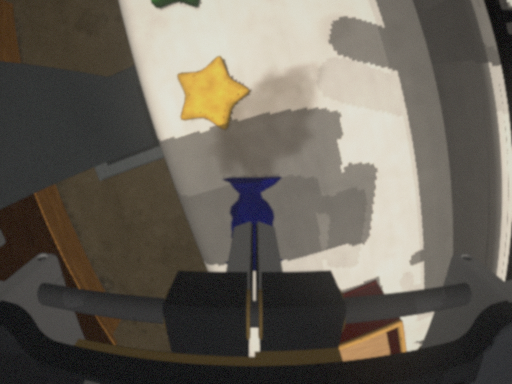

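```bash
python3 - <<'E'
from h import *
d=np.load('pics/w3.npy'); C=np.load('pics/w3c.npy');R=C[:9].reshape(3,3);t=C[9:];c=calibration('wrist');p=cv2.imread('pics/w3.png')
for u,v in [(240,226),(240,232),(240,240),(240,255),(266,232),(266,240),(253,185),(253,215),(253,225),(253,240),(232,195),(300,180)]:
    a=np.array([(u-c['cx'])/c['fx'],(v-c['cy'])/c['fy']]);th=np.hypot(*a)
    r=np.r_[a*np.tan(th)/th,1]*d[v,u]; print(u,v,d[v,u].round(3),((r-t)@R).round(4),p[v,u])
E
```

```text
240 226 0.183 [ 0.4498 -0.1853  0.0439] [71 72 75]
240 232 0.174 [ 0.4503 -0.1852  0.0539] [71 72 75]
240 240 0.163 [ 0.4508 -0.1855  0.0647] [70 73 73]
240 255 0.147 [ 0.4514 -0.186   0.082 ] [69 73 76]
266 232 0.175 [ 0.4649 -0.19    0.0529] [73 78 80]
266 240 0.165 [ 0.4645 -0.1901  0.0636] [77 79 80]
253 185 0.199 [ 0.4634 -0.1679  0.0215] [75 27 31]
253 215 0.197 [ 0.458  -0.1858  0.0291] [75 36 36]
253 225 0.199 [ 0.456  -0.1927  0.0289] [57 22 27]
253 240 0.201 [ 0.4529 -0.2028  0.0302] [65 31 32]
232 195 0.226 [ 0.444  -0.1766 -0.0021] [100 109 115]
300 180 0.221 [ 0.4966 -0.1796 -0.0005] [103 111 115]
```

```bash
python3 - <<'E'
from h import *
c=calibration('wrist')
for n,L in(('w1',[(185,228),(180,235),(322,228),(330,240)]),('w2',[(234,226),(232,236),(276,226),(280,240)])):
  d=np.load(f'pics/{n}.npy'); C=np.load(f'pics/{n}c.npy');R=C[:9].reshape(3,3);t=C[9:]
  for u,v in L:
    a=np.array([(u-c['cx'])/c['fx'],(v-c['cy'])/c['fy']]);th=np.hypot(*a)
    r=np.r_[a*np.tan(th)/th,1]*d[v,u]; print(n,u,v,d[v,u].round(3),((r-t)@R).round(4))
E
```

```text
w1 185 228 0.179 [ 0.4123 -0.1815  0.2266]
w1 180 235 0.169 [ 0.4113 -0.1817  0.2363]
w1 322 228 0.18 [ 0.4932 -0.2059  0.2253]
w1 330 240 0.162 [ 0.494  -0.2059  0.2437]
w2 234 226 0.184 [ 0.4461 -0.1845  0.043 ]
w2 232 236 0.169 [ 0.446  -0.1844  0.0586]
w2 276 226 0.184 [ 0.4712 -0.192   0.0431]
w2 280 240 0.164 [ 0.472  -0.1922  0.0641]
```

```bash
python3 - <<'E'
from h import *
c=calibration('wrist'); d=np.load('pics/w2.npy'); C=np.load('pics/w2c.npy');R=C[:9].reshape(3,3);t=C[9:]; p=cv2.imread('pics/w2.png').astype(int)
for u in (231,234,237,272,275,278):
  for v in range(212,232,2):
    a=np.array([(u-c['cx'])/c['fx'],(v-c['cy'])/c['fy']]);th=np.hypot(*a)
    r=np.r_[a*np.tan(th)/th,1]*d[v,u]; print(u,v,((r-t)@R*1000).round(0),p[v,u],end=' | ')
  print()
s=get_state()
# forward check: camera relative to tcp
print(((-R.T@t)-s['position']).round(4))
E
```

```text
231 212 [ 442. -183.   17.] [67 44 46] | 231 214 [ 442. -185.   16.] [72 58 60] | 231 216 [ 438. -192.   -1.] [84 84 88] | 231 218 [ 437. -194.   -2.] [96 97 99] | 231 220 [ 437. -196.   -2.] [94 88 92] | 231 222 [ 441. -189.   21.] [84 77 80] | 231 224 [ 444. -183.   41.] [73 75 79] | 231 226 [ 445. -183.   45.] [73 75 76] | 231 228 [ 444. -184.   46.] [72 76 79] | 231 230 [ 445. -184.   50.] [76 79 79] | 
234 212 [ 445. -183.   20.] [63 37 36] | 234 214 [ 445. -184.   22.] [61 29 29] | 234 216 [ 444. -186.   21.] [67 30 30] | 234 218 [ 444. -186.   23.] [71 34 33] | 234 220 [ 444. -188.   23.] [70 35 32] | 234 222 [ 446. -184.   36.] [75 68 68] | 234 224 [ 446. -184.   41.] [75 77 76] | 234 226 [ 446. -185.   43.] [70 72 73] | 234 228 [ 447. -184.   47.] [71 75 75] | 234 230 [ 447. -185.   50.] [69 73 74] | 
237 212 [ 448. -182.   26.] [67 23 25] | 237 214 [ 448. -183.   26.] [71 32 32] | 237 216 [ 447. -184.   27.] [73 32 33] | 237 218 [ 447. -186.   27.] [71 18 18] | 237 220 [ 446. -187.   25.] [71 32 32] | 237 222 [ 446. -189.   25.] [70 44 41] | 237 224 [ 447. -186.   37.] [53 
[... 721 characters left out ...]
75 220 [ 470. -205.   -1.] [104 110 115] | 275 222 [ 471. -192.   35.] [85 92 95] | 275 224 [ 471. -192.   39.] [77 77 78] | 275 226 [ 471. -191.   45.] [73 75 77] | 275 228 [ 470. -191.   48.] [73 76 77] | 275 230 [ 470. -192.   50.] [72 76 77] | 
278 212 [ 474. -200.   -2.] [102 110 116] | 278 214 [ 473. -201.   -1.] [104 112 119] | 278 216 [ 473. -203.   -2.] [101 109 115] | 278 218 [ 473. -204.   -1.] [103 110 116] | 278 220 [ 472. -206.   -1.] [106 113 119] | 278 222 [ 472. -208.   -2.] [ 99 107 112] | 278 224 [ 473. -192.   41.] [74 76 81] | 278 226 [ 472. -192.   44.] [73 76 80] | 278 228 [ 472. -193.   45.] [72 76 77] | 278 230 [ 472. -192.   49.] [75 76 78] | 
[0.0235 0.0749 0.1989]
```

Call:
arm_command(deltas=[[[0, 0, 0, 0, 0, 0, 70], [0, 0, 0, 0, 0, 0, 70], [0, 0, 0, 0, 0, 0, 70], [0, 0, 0, 0, 0, 0, 70], [0, 0, 0, 0, 0, 0, 70], [0, 0, 0, 0, 0, 0, 70], [0, 0, 0, 0, 0, 0, 70]]])

```text
clock: 4.65
position: [0.4548, -0.1958, 0.0159]
eef_rot: [-0.0, 0.802, 0.598, -0.0]
contact_force: [0.0, 0.7, -0.1]
grip_width: 0.0528
grasp_force: 0.0
```

The fingertips actually stand 22 mm above the reported TCP, not 11 mm below it. Three readings support this: the depth points put the tips at z≈38 mm, the table reads about −1 mm, and the fingers closed over the sweet. Lateral position agrees. I'll take the tips as TCP z + 22 mm, lower in small steps and watch the force.

Call:
arm_command(deltas=[[[0, 0, 0, 0, 0, 0, 70], [0, 0, 0, 0, 0, 0, 70], [0, 0, -10, 0, 0, 0, 70], [0, 0, -8, 0, 0, 0, 70], [0, 0, -6, 0, 0, 0, 70], [0, 0, -4, 0, 0, 0, 70], [0, 0, 0, 0, 0, 0, 70]]])

```text
clock: 5.35
position: [0.4544, -0.1956, -0.0128]
eef_rot: [-0.001, 0.802, 0.598, -0.0]
contact_force: [0.2, -0.3, 0.6]
grip_width: 0.0699
grasp_force: 0.0
```

Tips are now at about 9 mm with no contact. I'll close.

Call:
arm_command(deltas=[[[0, 0, -2, 0, 0, 0, 70], [0, 0, 0, 0, 0, 0, 15], [0, 0, 0, 0, 0, 0, 15], [0, 0, 0, 0, 0, 0, 15], [0, 0, 0, 0, 0, 0, 15], [0, 0, 0, 0, 0, 0, 15], [0, 0, 0, 0, 0, 0, 15], [0, 0, 0, 0, 0, 0, 15], [0, 0, 0, 0, 0, 0, 15]]], force=15)

```text
clock: 6.25
position: [0.4549, -0.1959, -0.0139]
eef_rot: [0.0, 0.802, 0.597, 0.0]
contact_force: [-1.1, -0.2, 6.1]
grip_width: 0.0464
grasp_force: 14.8
```

Call:
arm_command(deltas=[[[0, 0, 15, 0, 0, 0, 15], [0, 0, 35, 0, 0, 0, 15], [0, 0, 45, 0, 0, 0, 15], [0, -20, 15, 0, 0, 0.13, 15], [0, -45, 0, 0, 0, 0.13, 15], [0, -45, 0, 0, 0, 0.124, 15], [0, -45, 0, 0, 0, 0, 15], [10, -45, 0, 0, 0, 0, 15], [25, -30, 0, 0, 0, 0, 15], [10, -11, 0, 0, 0, 0, 15], [0, 0, 0, 0, 0, 0, 15]]])

```text
clock: 7.35
position: [0.5004, -0.4381, 0.095]
eef_rot: [-0.0, 0.674, 0.739, 0.0]
contact_force: [0.4, 0.0, -0.4]
grip_width: 0.0469
grasp_force: 14.8
```

```bash
python3 - <<'E'
from h import *
s=get_state();print(s['joint_pos'].round(3)); save('wrist','w4'); save('scene','s4')
p=np.hstack([cv2.imread('pics/w4.png')[:, :400],cv2.imread('pics/s4.png')[120:,112:]if 0 else cv2.imread('pics/s4.png')[:,112:]]); cv2.imwrite('pics/b4.png',p)
E
```

```text
[ 0.847  0.513 -0.306  1.691  0.18   0.966  0.569]
```

View pics/b4.png

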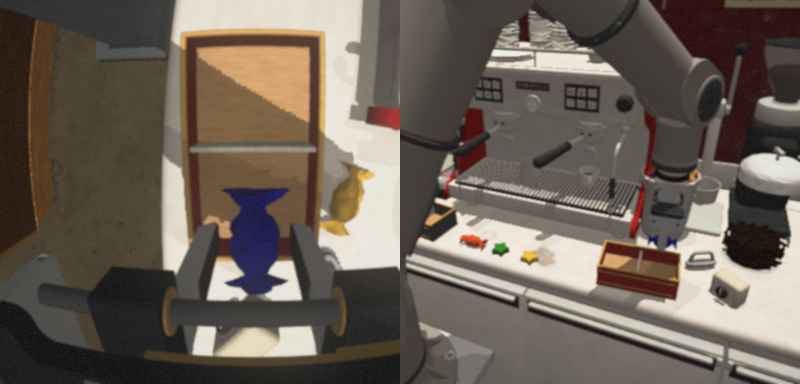

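Blue is held square, centred over the near (−y) compartment: the tin spans columns 187–322 and the sweet sits at column 254. Lowering.

Call:
arm_command(deltas=[[[0, 0, -30, 0, 0, 0, 15], [0, 0, -30, 0, 0, 0, 15], [0, 0, -12, 0, 0, 0, 15], [0, 0, -5, 0, 0, 0, 15], [0, 0, -4, 0, 0, 0, 15], [0, 0, -2, 0, 0, 0, 15], [0, 0, 0, 0, 0, 0, 15]]])

```text
clock: 8.15
position: [0.5001, -0.4371, 0.0136]
eef_rot: [0.0, 0.673, 0.74, -0.0]
contact_force: [0.0, -0.2, -0.5]
grip_width: 0.0463
grasp_force: 14.8
```

Call:
arm_command(deltas=[[[0, 0, -2, 0, 0, 0, 15], [0, 0, -1, 0, 0, 0, 15], [0, 0, 0, 0, 0, 0, 15]]])

```text
clock: 8.45
position: [0.4998, -0.4369, 0.01]
eef_rot: [-0.0, 0.673, 0.74, -0.0]
contact_force: [0.0, 0.9, -0.6]
grip_width: 0.0464
grasp_force: 14.8
```

Call:
arm_command(deltas=[[[0, 0, -2, 0, 0, 0, 15], [0, 0, 0, 0, 0, 0, 15]]])

```text
clock: 8.65
position: [0.4997, -0.4368, 0.0077]
eef_rot: [-0.0, 0.673, 0.74, -0.0]
contact_force: [0.1, -0.0, -0.3]
grip_width: 0.0462
grasp_force: 14.8
```

Call:
arm_command(deltas=[[[0, 0, -2, 0, 0, 0, 15], [0, 0, 0, 0, 0, 0, 15]]])

```text
clock: 8.85
position: [0.4999, -0.4369, 0.0059]
eef_rot: [0.0, 0.673, 0.74, -0.0]
contact_force: [-0.4, 0.8, 3.9]
grip_width: 0.0463
grasp_force: 14.8
```

Touched at TCP z ≈ 7 mm, which puts the bottom at about 21 mm and matches the depth image. Releasing.

Call:
arm_command(deltas=[[[0, 0, 0, 0, 0, 0, 62], [0, 0, 0, 0, 0, 0, 62], [0, 0, 0, 0, 0, 0, 62], [0, 0, 0, 0, 0, 0, 62], [0, 0, 10, 0, 0, 0, 62], [0, 0, 35, 0, 0, 0, 62], [0, 0, 50, 0, 0, 0, 62], [-10, 30, 20, 0, 0, 0, 62], [-20, 45, 0, 0, 0, 0, 62], [-10, 45, 0, 0, 0, 0, 62], [0, 45, 0, 0, 0, 0, 62]]])

```text
clock: 9.95
position: [0.4583, -0.2709, 0.1219]
eef_rot: [0.0, 0.674, 0.739, -0.0]
contact_force: [1.3, -0.0, 0.3]
grip_width: 0.062
grasp_force: 0.0
```

```bash
cat > look.py <<'E'
from w import *
import sys
k=sys.argv[1]; s=get_state(); print(s['joint_pos'].round(3),s['position'].round(4))
c,R,t=cam('wrist'); np.save(f'pics/{k}c.npy',np.r_[R.ravel(),t]); save('wrist',k)
E
python3 look.py w5
```

```text
[ 0.739  0.289 -0.383  1.969  0.137  0.908  0.378] [ 0.4583 -0.2709  0.1219]
```

View pics/w5.png

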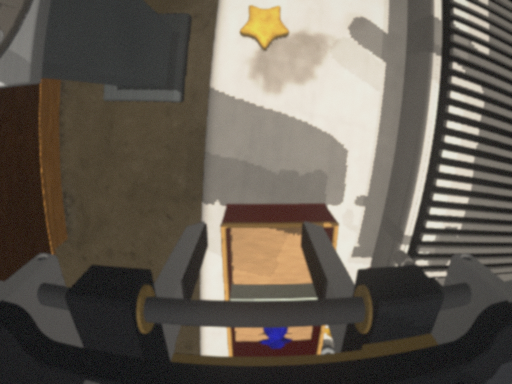

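Blue lies in the red tin, visible at (275,335), and the gold star is at (264,25). To keep the gripper body clear of the right handle, I'll grip the star with the fingers closing along its −y point. I'll turn 90° here first.

Call:
arm_command(deltas=[[[0, 0, 0, 0, 0, 0.1425, 66], [0, 0, 0, 0, 0, 0.1425, 66], [0, 0, 0, 0, 0, 0.1425, 66], [0, 0, 0, 0, 0, 0.1425, 66], [0, 0, 0, 0, 0, 0.1425, 66], [0, 0, 0, 0, 0, 0.1425, 66], [0, 0, 0, 0, 0, 0.1425, 66], [0, 0, 0, 0, 0, 0.1425, 66], [0, 0, 0, 0, 0, 0.1425, 66], [0, 0, 0, 0, 0, 0.1425, 66], [0, 0, 0, 0, 0, 0.1425, 66]]])

```text
clock: 11.1
position: [0.4599, -0.272, 0.1217]
eef_rot: [0.0, -0.048, 0.999, -0.0]
contact_force: [0.5, 0.5, 0.4]
grip_width: 0.0659
grasp_force: 0.0
```

Call:
arm_command(deltas=[[[0, 35, -35, 0, 0, 0, 66], [0, 45, -20, 0, 0, 0, 66], [-4, 45, 0, 0, 0, 0, 66], [0, 35, 0, 0, 0, 0, 66], [0, 10, 0, 0, 0, 0, 66], [0, 0, 0, 0, 0, 0, 66]]])

```text
clock: 11.7
position: [0.4563, -0.1008, 0.0666]
eef_rot: [0.0, -0.047, 0.999, -0.0]
contact_force: [0.4, -1.5, -0.3]
grip_width: 0.0655
grasp_force: 0.0
```

```bash
python3 look.py w6; python3 - <<'E'
from w import *
meas('pics/w6.png','pics/w6c.npy',[('gold_star',(256,200),.012,90)])
E
```

```text
[ 0.71   0.323 -0.724  2.135  0.303  0.783  1.459] [ 0.4563 -0.1008  0.0666]
gold_star 1727 c [ 0.4531 -0.1008] rect c [ 453.9 -103.1] size [50.4 46.5] long deg 158.2 point -13.1
```

View pics/w6.png

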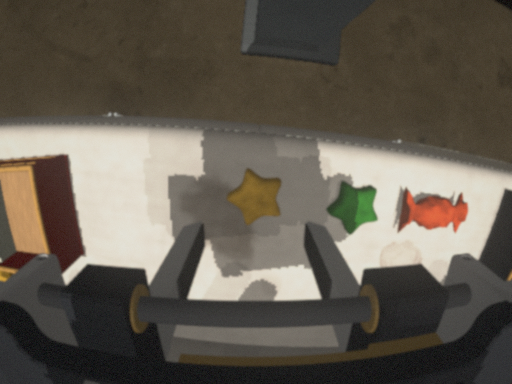

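The gold star at (255,197) is centred under the fingers, with green at (353,205) and orange at (435,212) clear. Lowering and gripping.

Call:
arm_command(deltas=[[[-2, -1, -30, 0, 0, 0, 66], [0, 0, -30, 0, 0, 0, 66], [0, 0, -14, 0, 0, 0, 66], [0, 0, -6, 0, 0, 0, 66], [0, 0, -2, 0, 0, 0, 66], [0, 0, 0, 0, 0, 0, 66], [0, 0, 0, 0, 0, 0, 20], [0, 0, 0, 0, 0, 0, 20], [0, 0, 0, 0, 0, 0, 20], [0, 0, 0, 0, 0, 0, 20], [0, 0, 0, 0, 0, 0, 20], [0, 0, 0, 0, 0, 0, 20]]])

```text
clock: 12.95
position: [0.4542, -0.1029, -0.0156]
eef_rot: [0.0, -0.045, 0.999, -0.0]
contact_force: [-1.6, 0.1, 8.8]
grip_width: 0.0478
grasp_force: 15.0
```

Call:
arm_command(deltas=[[[0, 0, 15, 0, 0, 0, 20], [0, 0, 40, 0, 0, 0, 20], [0, 0, 35, 0, 0, 0, 20], [0, -30, 0, 0, 0, 0, 20], [0, -45, 0, 0, 0, 0, 20], [0, -45, 0, 0, 0, 0, 20], [7, -45, 0, 0, 0, 0, 20], [15, -45, 0, 0, 0, 0, 20], [15, -28, 0, 0, 0, 0, 20], [0, 0, 0, 0, 0, 0, 20]]])

```text
clock: 13.95
position: [0.4914, -0.345, 0.0736]
eef_rot: [0.0, -0.043, 0.999, -0.0]
contact_force: [0.1, 0.7, 0.1]
grip_width: 0.0474
grasp_force: 15.0
```

```bash
python3 look.py w7
```

```text
[ 0.978  0.494 -0.611  1.846  0.352  0.91   1.861] [ 0.4914 -0.345   0.0736]
```

View pics/w7.png

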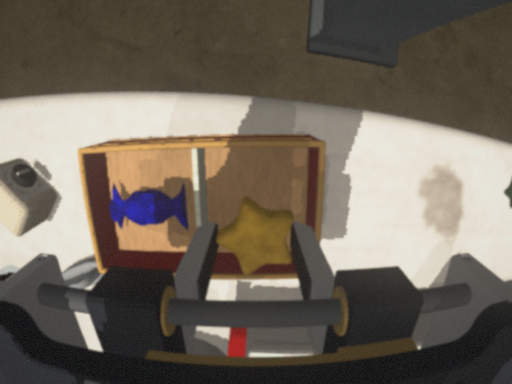

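Blue lies flat at (150,207) in its compartment and the star is held over the other one. I'll check the divider and wall in y before lowering.

```bash
python3 - <<'E'
from h import *
C=np.load('pics/w7c.npy');R=C[:9].reshape(3,3);t=C[9:];c=calibration('wrist');o=-R.T@t
def ray(u,v,z):
    a=np.array([(u-c['cx'])/c['fx'],(v-c['cy'])/c['fy']]);th=np.hypot(*a)
    r=np.r_[a*np.sin(th)/th,np.cos(th)]@R; return (o+r*(z-o[2])/r[2]).round(4)
for n,u,v,z in[('div',193,150,.05),('div',203,150,.05),('div',194,215,.05),('div',203,215,.05),('wall out corner',324,138,.06),('outer corner',80,150,.06),('wall near',324,215,.06)]: print(n,ray(u,v,z))
E
```

```text
div [ 0.4459 -0.3968  0.05  ]
div [ 0.4454 -0.389   0.05  ]
div [ 0.4985 -0.3942  0.05  ]
div [ 0.4977 -0.3868  0.05  ]
wall out corner [ 0.4272 -0.3006  0.06  ]
outer corner [ 0.4491 -0.4912  0.06  ]
wall near [ 0.4861 -0.2921  0.06  ]
```

Call:
arm_command(deltas=[[[0, 3, -20, 0, 0, 0, 20], [0, 0, -25, 0, 0, 0, 20], [0, 0, -10, 0, 0, 0, 20], [0, 0, -5, 0, 0, 0, 20], [0, 0, -3, 0, 0, 0, 20], [0, 0, 0, 0, 0, 0, 20]]])

```text
clock: 14.6
position: [0.491, -0.3378, 0.0114]
eef_rot: [0.0, -0.045, 0.999, -0.0]
contact_force: [-0.4, 0.0, -0.5]
grip_width: 0.0474
grasp_force: 15.0
```

Call:
arm_command(deltas=[[[0, 0, -2, 0, 0, 0, 20], [0, 0, -1, 0, 0, 0, 20], [0, 0, 0, 0, 0, 0, 20]]])

```text
clock: 14.9
position: [0.4908, -0.338, 0.0081]
eef_rot: [0.0, -0.045, 0.999, -0.0]
contact_force: [-0.0, 0.7, -0.2]
grip_width: 0.0474
grasp_force: 15.0
```

Call:
arm_command(deltas=[[[0, 0, -2, 0, 0, 0, 20], [0, 0, 0, 0, 0, 0, 20]]])

```text
clock: 15.1
position: [0.4907, -0.3379, 0.0058]
eef_rot: [-0.0, -0.045, 0.999, 0.0]
contact_force: [-0.7, -0.3, -0.9]
grip_width: 0.0476
grasp_force: 15.0
```

Call:
arm_command(deltas=[[[0, -3, -2, 0, 0, 0, 20], [0, 0, 0, 0, 0, 0, 20]]])

```text
clock: 15.3
position: [0.491, -0.3411, 0.0039]
eef_rot: [0.0, -0.045, 0.999, -0.0]
contact_force: [-0.2, 0.7, 4.7]
grip_width: 0.0475
grasp_force: 15.0
```

Call:
arm_command(deltas=[[[0, 0, -1, 0, 0, 0, 20], [0, 0, 0, 0, 0, 0, 20]]])

```text
clock: 15.5
position: [0.491, -0.3412, 0.0031]
eef_rot: [0.0, -0.045, 0.999, -0.0]
contact_force: [-1.0, 0.0, 5.9]
grip_width: 0.0474
grasp_force: 15.0
```

Touch felt (5–6 N) on the same bottom. Release, lift and travel to the green star.

Call:
arm_command(deltas=[[[0, 0, 0, 0, 0, 0, 55], [0, 0, 0, 0, 0, 0, 55], [0, 0, 0, 0, 0, 0, 55], [0, 0, 10, 0, 0, 0, 55], [0, 0, 30, 0, 0, 0, 55], [0, 0, 35, 0, 0, 0, 55], [-12, 40, 0, 0, 0, 0, 55], [-12, 45, 0, 0, 0, 0, 55], [-12, 50, 0, 0, 0, 0.09, 58], [0, 50, 0, 0, 0, 0.087, 58], [0, 50, 0, 0, 0, 0, 58], [0, 45, 0, 0, 0, 0, 58]]])

```text
clock: 16.7
position: [0.4549, -0.0603, 0.0788]
eef_rot: [0.0, -0.134, 0.991, -0.0]
contact_force: [0.2, -1.3, 0.3]
grip_width: 0.0581
grasp_force: 0.0
```

Call:
arm_command(deltas=[[[0, 45, -10, 0, 0, 0, 58], [0, 7, 0, 0, 0, 0, 58], [0, 0, 0, 0, 0, 0, 58]]])

```text
clock: 17.0
position: [0.4552, -0.0089, 0.0684]
eef_rot: [0.0, -0.135, 0.991, -0.0]
contact_force: [-0.9, -0.7, 0.4]
grip_width: 0.0577
grasp_force: 0.0
```

```bash
python3 look.py w8; python3 - <<'E'
from w import *
meas('pics/w8.png','pics/w8c.npy',[('green_star',(256,200),.012,70),('orange',(340,210),.0175,90)])
E
```

```text
[ 0.588  0.32  -0.81   2.154  0.327  0.789  1.412] [ 0.4552 -0.0089  0.0684]
green_star 1275 c [ 0.4544 -0.0078] rect c [453.4  -6.2] size [47.3 44.1] long deg 62.8 point -3.3
orange 2136 c [0.4507 0.0822] rect c [450.9  83.5] size [40.1 82.7] long deg 88.6 point 35.5
```

View pics/w8.png

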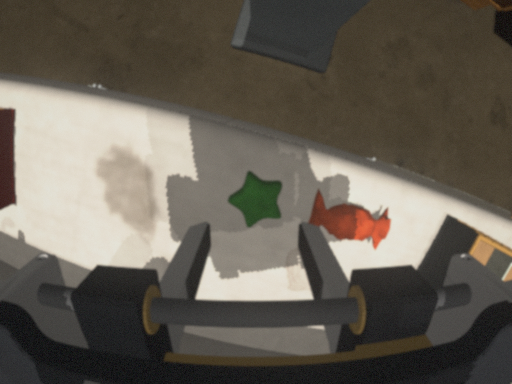

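The green star at (256,198) is centred between the fingers and the orange tail at (315,210) just clears. Lowering.

Call:
arm_command(deltas=[[[-1, 0, -30, 0, 0, 0, 58], [0, 0, -30, 0, 0, 0, 58], [0, 0, -14, 0, 0, 0, 58], [0, 0, -7, 0, 0, 0, 58], [0, 0, -3, 0, 0, 0, 58], [0, 0, 0, 0, 0, 0, 58], [0, 0, 0, 0, 0, 0, 20], [0, 0, 0, 0, 0, 0, 20], [0, 0, 0, 0, 0, 0, 20], [0, 0, 0, 0, 0, 0, 20], [0, 0, 0, 0, 0, 0, 20]]])

```text
clock: 18.15
position: [0.4547, -0.0104, -0.0154]
eef_rot: [0.001, -0.133, 0.991, -0.0]
contact_force: [-1.7, -0.5, 8.9]
grip_width: 0.0474
grasp_force: 15.0
```

Call:
arm_command(deltas=[[[0, 0, 15, 0, 0, 0, 20], [-5, 0, 40, 0, 0, -0.125, 20], [0, 0, 30, 0, 0, -0.125, 20], [0, 35, 0, 0, 0, -0.126, 20], [0, 45, 0, 0, 0, 0, 20], [0, 45, 0, 0, 0, 0, 20], [0, 45, 0, 0, 0, 0, 20], [0, 45, 0, 0, 0, 0, 20], [0, 45, 0, 0, 0, 0, 20], [10, 45, 0, 0, 0, 0, 20], [20, 35, 0, 0, 0, 0, 20], [11, 16, 0, 0, 0, 0, 20]]])

```text
clock: 19.35
position: [0.4904, 0.3496, 0.0693]
eef_rot: [0.0, 0.053, 0.999, 0.001]
contact_force: [-0.2, -0.5, -0.1]
grip_width: 0.0473
grasp_force: 15.0
```

Call:
arm_command(deltas=[[[0, 0, 0, 0, 0, 0, 20]]])

```text
clock: 19.45
position: [0.4905, 0.3485, 0.069]
eef_rot: [-0.0, 0.053, 0.999, 0.001]
contact_force: [-0.2, -0.2, 0.4]
grip_width: 0.0477
grasp_force: 15.0
```

```bash
python3 look.py w9
```

```text
[-0.157  0.538 -0.743  1.84   0.444  0.935  0.365] [0.4905 0.3485 0.069 ]
```

View pics/w9.png

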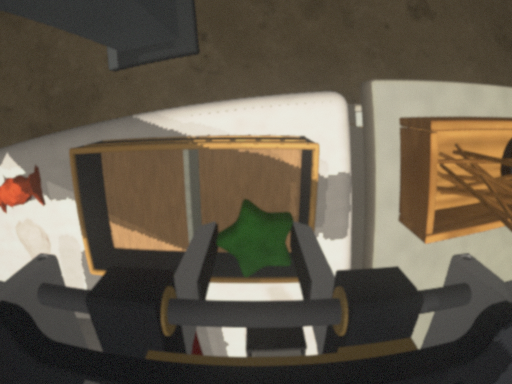

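The green star is held over the grey tin's outer compartment; the divider is at column ~192 and the end wall at ~318. Same check as before.

```bash
python3 - <<'E'
from h import *
C=np.load('pics/w9c.npy');R=C[:9].reshape(3,3);t=C[9:];c=calibration('wrist');o=-R.T@t
def ray(u,v,z):
    a=np.array([(u-c['cx'])/c['fx'],(v-c['cy'])/c['fy']]);th=np.hypot(*a)
    r=np.r_[a*np.sin(th)/th,np.cos(th)]@R; return (o+r*(z-o[2])/r[2]).round(4)
for n,u,v,z in[('div',185,150,.05),('div',197,150,.05),('div',189,215,.05),('div',200,215,.05),('end wall',320,144,.06),('end wall',317,215,.06),('inner corner',71,148,.06)]: print(n,ray(u,v,z))
E
```

```text
div [0.4348 0.3015 0.05  ]
div [0.436  0.3107 0.05  ]
div [0.4862 0.2962 0.05  ]
div [0.487  0.3051 0.05  ]
end wall [0.4398 0.4002 0.06  ]
end wall [0.4931 0.3952 0.06  ]
inner corner [0.4179 0.2078 0.06  ]
```

Call:
arm_command(deltas=[[[0, -2, -20, 0, 0, 0, 20], [0, 0, -25, 0, 0, 0, 20], [0, 0, -10, 0, 0, 0, 20], [0, 0, -5, 0, 0, 0, 20], [0, 0, -2, 0, 0, 0, 20], [0, 0, -2, 0, 0, 0, 20], [0, 0, 0, 0, 0, 0, 20]]])

```text
clock: 20.2
position: [0.4904, 0.3439, 0.0054]
eef_rot: [0.0, 0.054, 0.999, 0.0]
contact_force: [-0.6, 0.1, -0.1]
grip_width: 0.0477
grasp_force: 15.0
```

Call:
arm_command(deltas=[[[0, 0, -2, 0, 0, 0, 20], [0, 0, -1, 0, 0, 0, 20], [0, 0, 0, 0, 0, 0, 20]]])

```text
clock: 20.5
position: [0.4901, 0.3438, 0.0019]
eef_rot: [-0.0, 0.054, 0.999, -0.0]
contact_force: [-0.2, -0.6, 0.4]
grip_width: 0.0475
grasp_force: 15.0
```

Call:
arm_command(deltas=[[[0, 0, -2, 0, 0, 0, 20], [0, 0, 0, 0, 0, 0, 20]]])

```text
clock: 20.7
position: [0.49, 0.3437, -0.0003]
eef_rot: [-0.0, 0.054, 0.999, -0.0]
contact_force: [0.3, -0.8, -0.1]
grip_width: 0.0478
grasp_force: 15.0
```

Call:
arm_command(deltas=[[[0, 0, -2, 0, 0, 0, 20], [0, 0, 0, 0, 0, 0, 20]]])

```text
clock: 20.9
position: [0.4902, 0.3438, -0.0021]
eef_rot: [0.0, 0.054, 0.999, -0.0]
contact_force: [-0.6, -0.6, 5.4]
grip_width: 0.0475
grasp_force: 15.0
```

Touched (5 N). I'll centre 3 mm for finger clearance, release, lift, and go back past the handle towards orange.

Call:
arm_command(deltas=[[[0, 3, 0.5, 0, 0, 0, 20], [0, 0, 0, 0, 0, 0, 54], [0, 0, 0, 0, 0, 0, 54], [0, 0, 0, 0, 0, 0, 54], [0, 0, 10, 0, 0, 0, 54], [0, 0, 30, 0, 0, 0, 54], [0, 0, 40, 0, 0, 0, 54], [-15, -40, 0, 0, 0, 0, 54], [-15, -45, 0, 0, 0, 0, 54], [-13, -45, 0, 0, 0, 0, 70], [0, -45, 0, 0, 0, 0, 70], [0, -45, 0, 0, 0, 0, 70]]])

```text
clock: 22.1
position: [0.4468, 0.1252, 0.0792]
eef_rot: [0.001, 0.054, 0.999, -0.0]
contact_force: [2.1, -0.0, 0.9]
grip_width: 0.0694
grasp_force: 0.0
```

Call:
arm_command(deltas=[[[0, -45, 0, 0, 0, 0, 74], [0, -45, 0, 0, 0, 0, 74], [-5, -20, 0, 0, 0, 0, 74], [0, 0, -15, 0, 0, 0, 74], [0, 0, 0, 0, 0, 0, 74]]])

```text
clock: 22.6
position: [0.4415, 0.016, 0.063]
eef_rot: [-0.0, 0.055, 0.998, -0.0]
contact_force: [-0.1, -0.0, 0.0]
grip_width: 0.0744
grasp_force: 0.0
```

```bash
python3 - <<'E'
from h import *
s=get_state();print(s['joint_pos'].round(3),s['position'].round(4)); 
p,d=save('scene','s10'); save('top','t10')
q=cv2.resize(p[80:300,100:440],None,fx=2.3,fy=2.3); cv2.imwrite('pics/s10c.png',q)
E
```

```text
[ 0.489  0.295 -0.756  2.187  0.294  0.76   1.   ] [0.4415 0.016  0.063 ]
```

View pics/s10c.png

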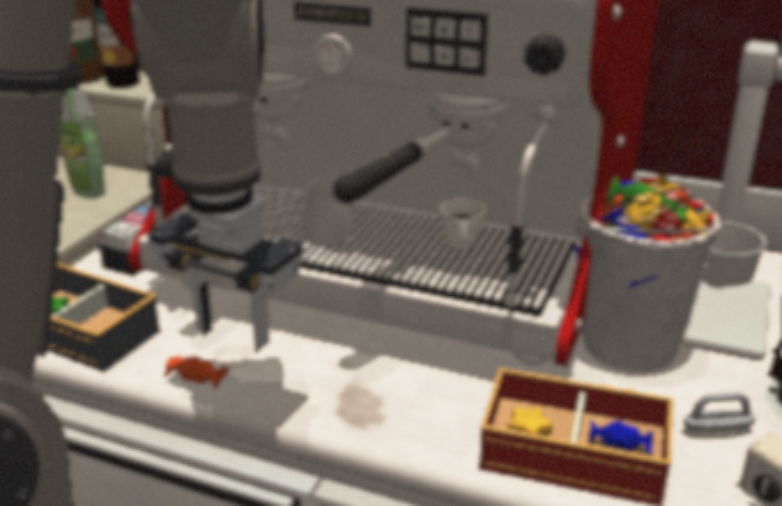

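Both red-tin sweets lie flat, and green sits in the outer half of the grey tin. The gripper's wide bar is thin and hangs below the handles. I'll turn to close along x and go to orange.

Call:
arm_command(deltas=[[[0, 0, 0, 0, 0, -0.148, 74], [0, 0, 0, 0, 0, -0.148, 74], [0, 0, 0, 0, 0, -0.148, 74], [0, 0, 0, 0, 0, -0.148, 74], [0, 0, 0, 0, 0, -0.148, 74], [0, 0, 0, 0, 0, -0.148, 74], [0, 0, 0, 0, 0, -0.148, 74], [0, 0, 0, 0, 0, -0.148, 74], [0, 0, 0, 0, 0, -0.148, 74], [0, 0, 0, 0, 0, -0.148, 74], [0, 0, 0, 0, 0, 0, 74]]])

```text
clock: 23.8
position: [0.4425, 0.0178, 0.0641]
eef_rot: [0.0, 0.714, 0.7, 0.0]
contact_force: [-0.2, 1.0, -0.1]
grip_width: 0.0737
grasp_force: 0.0
```

Call:
arm_command(deltas=[[[5, 25, 0, 0, 0, 0, 74], [5, 30, 0, 0, 0, 0, 74], [0, 10, 0, 0, 0, 0, 74], [0, 0, 0, 0, 0, 0, 74]]])

```text
clock: 24.2
position: [0.4522, 0.0836, 0.0637]
eef_rot: [-0.0, 0.711, 0.703, 0.0]
contact_force: [-0.7, -0.6, 0.1]
grip_width: 0.0742
grasp_force: 0.0
```

```bash
python3 look.py w11; python3 - <<'E'
from w import *
meas('pics/w11.png','pics/w11c.npy',[('orange',(256,200),.0175,90)])
E
```

```text
[ 0.122  0.277 -0.503  2.162  0.195  0.745 -0.519] [0.4522 0.0836 0.0637]
orange 2640 c [0.4518 0.0819] rect c [451.7  79.7] size [41.9 79.5] long deg 91.5 point -8.9
```

View pics/w11.png

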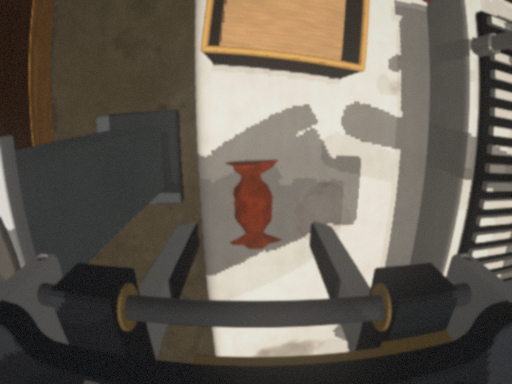

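Orange at (254,203) is aligned between the fingers. Lowering and gripping.

Call:
arm_command(deltas=[[[0, -2, -30, 0, 0, 0, 74], [0, 0, -25, 0, 0, 0, 74], [0, 0, -14, 0, 0, 0, 74], [0, 0, -7, 0, 0, 0, 74], [0, 0, -2, 0, 0, 0, 74], [0, 0, 0, 0, 0, 0, 20], [0, 0, 0, 0, 0, 0, 20], [0, 0, 0, 0, 0, 0, 20], [0, 0, 0, 0, 0, 0, 20], [0, 0, 0, 0, 0, 0, 20], [0, 0, 0, 0, 0, 0, 20]]])

```text
clock: 25.35
position: [0.4525, 0.0797, -0.014]
eef_rot: [0.0, 0.713, 0.701, 0.0]
contact_force: [-1.1, -1.5, 7.7]
grip_width: 0.0504
grasp_force: 14.7
```

Call:
arm_command(deltas=[[[0, 0, 14, 0, 0, 0, 20], [-10, 0, 20, 0, 0, 0, 20], [-10, 15, 0, 0, 0, -0.09, 20], [0, 25, 0, 0, 0, 0, 20], [0, 20, 20, 0, 0, 0, 20], [0, 5, 20, 0, 0, 0, 20], [0, 30, 0, 0, 0, 0, 20], [0, 35, 0, 0, 0, 0, 20], [10, 30, 0, 0, 0, 0, 20], [25, 10, 0, 0, 0, 0, 20], [4, 0, 0, 0, 0, 0, 20], [0, 0, 0, 0, 0, 0, 20]]])

```text
clock: 26.55
position: [0.4712, 0.2495, 0.0592]
eef_rot: [-0.0, 0.744, 0.668, -0.0]
contact_force: [-0.9, -0.1, -0.5]
grip_width: 0.0509
grasp_force: 14.7
```

```bash
python3 look.py w12
```

```text
[-0.187  0.395 -0.508  2.009  0.264  0.801 -0.955] [0.4712 0.2495 0.0592]
```

View pics/w12.png

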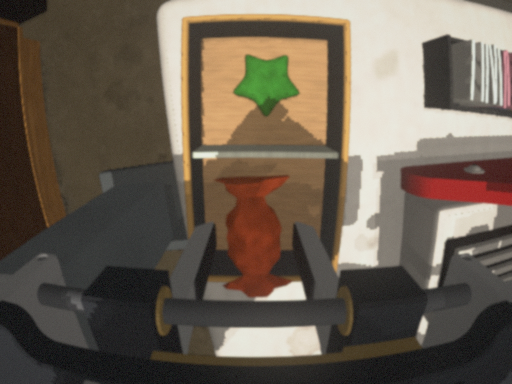

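Green lies flat at (267,80) and orange is lined up over the inner compartment, behind the divider at row 153. Lowering.

Call:
arm_command(deltas=[[[0, 0, -15, 0, 0, 0, 20], [0, 0, -20, 0, 0, 0, 20], [0, 0, -10, 0, 0, 0, 20], [0, 0, -5, 0, 0, 0, 20], [0, 0, -2, 0, 0, 0, 20], [0, 0, 0, 0, 0, 0, 20]]])

```text
clock: 27.2
position: [0.4711, 0.2498, 0.0075]
eef_rot: [-0.0, 0.744, 0.668, 0.0]
contact_force: [0.4, -0.4, 0.2]
grip_width: 0.0506
grasp_force: 14.7
```

Call:
arm_command(deltas=[[[0, 0, -2, 0, 0, 0, 20], [0, 0, -1, 0, 0, 0, 20], [0, 0, 0, 0, 0, 0, 20]]])

```text
clock: 27.5
position: [0.4712, 0.2498, 0.0045]
eef_rot: [0.0, 0.744, 0.668, 0.0]
contact_force: [0.1, 0.3, -0.6]
grip_width: 0.0505
grasp_force: 14.7
```

Call:
arm_command(deltas=[[[0, 0, -2, 0, 0, 0, 20], [0, 0, 0, 0, 0, 0, 20]]])

```text
clock: 27.7
position: [0.4711, 0.2497, 0.0023]
eef_rot: [-0.0, 0.744, 0.668, -0.0]
contact_force: [-0.4, 0.1, 0.3]
grip_width: 0.0507
grasp_force: 14.7
```

Call:
arm_command(deltas=[[[0, 0, -2, 0, 0, 0, 20], [0, 0, 0, 0, 0, 0, 20]]])

```text
clock: 27.9
position: [0.4712, 0.2498, 0.0003]
eef_rot: [-0.0, 0.744, 0.668, 0.0]
contact_force: [-0.5, 0.1, 2.3]
grip_width: 0.0504
grasp_force: 14.7
```

Call:
arm_command(deltas=[[[0, 0, -1, 0, 0, 0, 20], [0, 0, 0, 0, 0, 0, 57], [0, 0, 0, 0, 0, 0, 57], [0, 0, 0, 0, 0, 0, 57], [0, 0, 10, 0, 0, 0, 57], [0, 0, 25, 0, 0, 0, 57], [-15, 0, 30, 0, 0, 0, 57], [-10, 10, 40, 0, 0, 0, 57], [0, 0, 40, 0, 0, 0, 57], [0, 0, 0, 0, 0, 0, 57]]])

```text
clock: 28.9
position: [0.448, 0.2618, 0.1501]
eef_rot: [0.001, 0.744, 0.668, 0.004]
contact_force: [0.9, -0.3, -0.8]
grip_width: 0.0571
grasp_force: 0.0
```

```bash
python3 look.py w13; python3 - <<'E'
from h import *
p,d=save('top','t13'); s,_=save('scene','s13')
w=cv2.imread('pics/w13.png')
cv2.imwrite('pics/f13.png',np.hstack([w[:,100:400],cv2.resize(s[180:310,260:430],(500,384))]))
from w import *
meas('pics/w13.png','pics/w13c.npy',[('orange',(256,210),.032,60),('green_star',(256,110),.024,60)])
d=np.load('pics/t13.npy')
import runpy
E
```

```text
[-0.163  0.251 -0.564  1.967  0.165  0.96  -0.914] [0.448  0.2618 0.1501]
orange 2101 c [0.4718 0.252 ] rect c [472.  250.5] size [81.8 48.3] long deg 86.8 point -23.3
green_star 1014 c [0.4925 0.3491] rect c [492.6 346.7] size [44.7 45.9] long deg 99.5 point -24.5
```

View pics/f13.png

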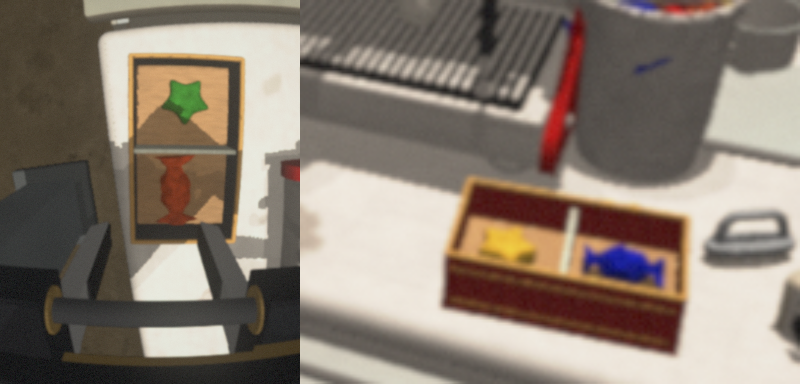

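All four sweets lie flat in separate compartments: orange at (175,190) and green at (187,100) in the grey tin, gold star and blue in the red tin. The robot is clear, so I'm handing in.

```bash
python3 -c "
from rig import *
print(close_job())"
```

```text
the job is handed in; nothing more can be done
None
```

The job is handed in at about 29 s on the robot's clock: in the last camera views the blue twist and gold star lie flat in the red tin and the orange twist and green star in the grey tin, each lowered to a light touch (about 6 N at most); the gold twist was never touched, and no verdict was shown.

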